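# Clamp the long gouge in the sharpening jig

### The job

Pull the long gouge (the one with the straight round handle) out of the leaning tool rack and, without letting it touch the bench, lay it in the two vees of the sharpening jig and slide it along until you feel its steel tip press on the jig's nose stop, gently, without ramming it. Then, with the gouge lying there, swing the lever of the jig's lock collar all the way over until it comes to rest on the post with the white mark, and let go. Leave the other tools in the rack and everything else on the bench where they are.

Things in the scene. Friction and masses are not known exactly. Their poses are not given: they have to be found in the camera images.
- gouge: Gouge, 200 mm long, about 130 g, longest tool in the rack, the only one with a straight round handle. Origin at its tip, z along it to the handle end. Steel shank 12 mm diameter to z = 105 (tip tapers to 6 mm over 8 mm), brass ferrule 22 mm diameter to 117, pale-wood handle 26 mm diameter to 200. Centre of mass near z = 90. Starts tip down in any of the three sockets; its roll does not matter.
- gouge_tip (a point): Point at the centre of the gouge's tip (the origin of the gouge, z = 0).
- gouge_grip (a point): Point on the gouge's axis in the middle of its handle, 160 mm from the tip.
- gouge_end (a point): Point at the centre of the gouge's handle end, 200 mm from the tip.
- rack: Pale wooden rack fixed to the bench, base 150 x 240 mm, origin on the bench. Its block (56 x 220 x 88 mm, top about 115 mm high) leans 30 degrees towards the rack's +x, away from the robot. Loose-fitting square sockets 16 mm wide, 80 mm deep along the lean, at y = -80, 0, 80 hold one tool each: tool axis (0.5, 0, 0.866) in the rack's frame, tip at x = -39, z = 30 mm.
- bradawl: Other tool standing in the rack, 150 mm long, with a short pear-shaped wooden handle up to 36 mm wide. Origin at its tip, z along it. To be left in its socket.
- file: Other tool standing in the rack, 168 mm long, with a flat rectangular wooden handle 22 x 32 x 70 mm. Origin at its tip, z along it. To be left in its socket.
- jig: Sharpening jig fixed to the bench; grey base 160 x 145 x 16 mm (x -105 to 55), origin on the bench. Level cradle along x: the axis of a shank lying in its vees is at y = 0, z = 75 mm. Two 90-degree vees, 14 mm long, at x = -54 and 13, sides up to 17 mm above that axis, 25 mm either side. The gouge lies with its handle over the base's +x end, away from the robot, its middle at x = 80.
- jig_stop (a point): Point on the face of the nose stop at the cradle axis (jig x = -80, y = 0, z = 75 mm); axes as the jig's. The gouge's tip belongs here. The stop is at the jig's end towards the robot.
- nose_stop: Nose stop of the jig: upright rigid dark steel plate 36 mm wide, reaching 16 mm above the cradle axis, origin as point jig_stop. Felt contact of the gouge's tip means 2 N or more; it must not be driven into the stop with more than 30 N.
- collar (a joint): Angle of the lock collar about the jig's x through the cradle axis (rad). Starts 0 to 0.2: open, mouth (25 mm wide) up, lever on the jig's +y side. Growing, the lever rises, goes over the top and down on the -y side, against 0.12 N m of friction; it stays where it is left. 1.745 = hard stop, locked, lever on the white-marked post. C-shaped steel ring, 44 mm outside, 28 inside, 26 mm long.
- collar_axis (a point): Centre of the lock collar on the cradle axis (jig x = -20, y = 0, z = 75 mm).
- collar_knob (a point): Centre of the 18 mm black knob on the collar's lever, a straight round bar 12 mm thick. Seen from the collar's centre (jig axes, all at jig x = -20), with the joint at 0 the bar runs from y = 20, z = 0 mm to the knob at y = 50, z = 62 mm. Locked, the knob is at y = -70, z = 38 mm.
- glue: White glue bottle, 56 mm diameter, 150 mm high, loose bystander, origin at its base.
- screw_jar: Glass screw jar, 60 mm diameter, 70 mm high, between rack and jig, loose bystander, origin at its base.
- hammer: Hammer about 280 mm long lying on the bench, loose bystander.
- frame_part: Pale wooden frame part 200 x 35 x 36 mm lying on the bench, loose bystander.
- offcut: Plywood offcut 160 x 60 x 20 mm lying on the bench, loose bystander.

How it is judged:
By the outcome, as a careful person would: the job done as asked, in the order asked, and still so for the second after the job is handed in, with the robot touching nothing.
It also fails if it takes over 64 s, if anything falls off the work surface, if the arm or the gripper's body presses on something with over 40 N, if the wrist force passes 120 N, or if a joint passes its speed limit or range.

### The arm

A 6-joint arm with a two-finger parallel gripper is mounted at the origin on the work surface. World frame = base frame: x ahead of the robot, y to its left, z up, the work surface at z = 0. Lengths are in m, angles in rad, forces in N, time in s.
With the tool pointing down it reaches from about 0.35 to 0.975 m from the base axis. Payload 4.9 kg.
Tool frame: the origin (TCP) lies midway between the tips of the shut fingers; the grasp point (between the pads) lies 19 mm behind it (ctrl.tcp_to_grasp is the distance from the TCP to the grasp point, in m); z points along the fingers, y is the line along which they close (so a half turn about z gives the same grasp; the last joint's range is limited). The gripper opens to 85 mm and grips with 20 to 120 N. Pads are 22 mm wide; open, the fingers measure 114 mm over their backs; the gripper's body (76 mm by 85 mm) begins 54 mm behind the grasp point. The pads swing forward as they close: fully open they stand 13 mm farther back than shut.
Start: joints at [-1.253, 0.053, 1.613, -0, 1.476, -0.119], TCP at [0.264, -0.566, 0.231] pointing down, gripper open.
Joint ranges: [-3.01, 3.01], [-1.01, 2.22], [0.06, 2.58], [-1.02, 4.17], [0.09, 2.62], [-3.14, 3.14]. Speed limits (rad/s): [2.57, 2.57, 3.14, 3.14, 3.14, 3.14].

### API

Orientations are given as a rotation vector (axis times angle).
In Python, from station import ctrl gives the robot as it stands.
- The arm moves only by the shell command python3 jog.py 'ROWS' [FORCE]. ROWS is rows parted by semicolons, their numbers by spaces, 1 to 20 of them, each of 7 numbers: the finger opening in m, then dx, dy, dz in m, then a rotation vector rx, ry, rz in rad; each row is the pose to reach, as a shift and turn from the pose commanded when the command began, along the tool's axes at that moment; what a row does not reach only later rows make up. A row lasts 1/12 s, in which the tool goes at most 0.0417 m and 0.125 rad, less where a joint would pass 70% of its speed; a pose out of reach is approached as far as the arm can. The fingers move at their own pace and stop on an object; FORCE is the grip in N (left out, the last holds). Time passes only in rows, so rows that do not move let the fingers close. It prints the time, the measured TCP pose, the force, the opening and the grip force at its end.
- ctrl.get_obs(): the state, without advancing time (a new reading comes with each control period).
- ctrl.get_image(name): name is "side" or "top"; returns the picture (480x640x3 uint8, red, green, blue); there is no depth.
- ctrl.camera_params(name): a dict with "fx", "fy", "cx", "cy" (pixels), "T" (4x4, takes a point from camera to world coordinates). Camera axes: x right, y down, z forward; pixel columns grow to the right and rows downward; lengths in m; the calibration is good to about 2 mm. A picture is of the moment at which its call begins. camera_params takes no time and is no camera call.
- ctrl.finish_job(): hands the job in; it is judged then, once.
The state is a dict: "t": time; "q": joint angles; "dq": joint speeds; "effort": joint torques, N m; "tool_pos": TCP position; "tool_rot": TCP orientation; "contact_force": force on the tool from outside, world axes, zero at the start; "wrist_torque": the same for the moment, N m; "opening": finger opening in m; "grip_force": force on a finger pad.
Only numpy, scipy, OpenCV 4.12 (cv2) and the standard library are available. Lean on these libraries where they do the work, as an engineer would, in place of code of your own. Each camera call takes 0.05 s, during which the arm holds its last target. There are 200 camera calls.

## Working session

There is one attempt and no reset: what is moved stays moved. The work goes in short steps, Python scripts to look and compute and a shell command to move; the robot and the scene stay as the last step left them, time stands still between calls to the robot, and variables do not carry over. Pictures are saved under pics/ and viewed, at most 12 in all, crops included, and the job is handed in when it is done.

```bash
ls; mkdir -p pics
python3 - <<'E'
from station import ctrl
import cv2
o=ctrl.get_obs();print(o, ctrl.tcp_to_grasp)
for n in("side","top"):
    cv2.imwrite(f"pics/{n}0.png",ctrl.get_image(n)[:,:,::-1]);print(n,ctrl.camera_params(n))
E
```

```text
jog.py
pics
station.py
{'t': 0.0, 'q': array([-1.25296469e+00,  5.33623810e-02,  1.61429996e+00,  1.91557604e-05,
        1.47597426e+00, -1.18988644e-01]), 'dq': array([-0.00036539, -0.00082419, -0.00062421,  0.00082253,  0.00028773,
       -0.00014823]), 'effort': array([-1.36264807e-03, -3.93678117e+01, -3.70178640e+01, -2.14843853e-04,
        7.01169643e-03,  6.19955287e-06]), 'tool_pos': array([ 0.26422999, -0.56571684,  0.23005602]), 'tool_rot': array([-3.06497161e+00, -6.80269491e-01,  2.88687472e-04]), 'contact_force': array([-0.55011799, -0.01185953, -0.11933149]), 'wrist_torque': array([ 0.02548519,  0.01294422, -0.05726291]), 'grip_force': 0.0, 'opening': 0.08571398548072036} 0.0187
side {'fx': 443.69941615081797, 'fy': 443.69941615081797, 'cx': 316.08225025991027, 'cy': 237.37074399049612, 'T': array([[-0.90066192, -0.32444669,  0.28903712,  0.31153866],
       [-0.43423601,  0.64799479, -0.62573304,  0.59750553],
       [ 0.01572247, -0.68908425, -0.72451067,  0.84821846],
       [ 0.        ,  0.        ,  0.        ,  1.        ]])}
top {'fx': 474.8109920427398, 'fy': 474.8109920427398, 'cx': 323.5532658943521, 'cy': 233.8320080343275, 'T': array([[-0.02175605, -0.99072968,  0.13409465,  0.40368264],
       [-0.99970453,  0.02010377, -0.01366365,  0.01422351],
       [ 0.01084118, -0.1343523 , -0.99087433,  1.40913336],
       [ 0.        ,  0.        ,  0.        ,  1.        ]])}
```
View pics/top0.png

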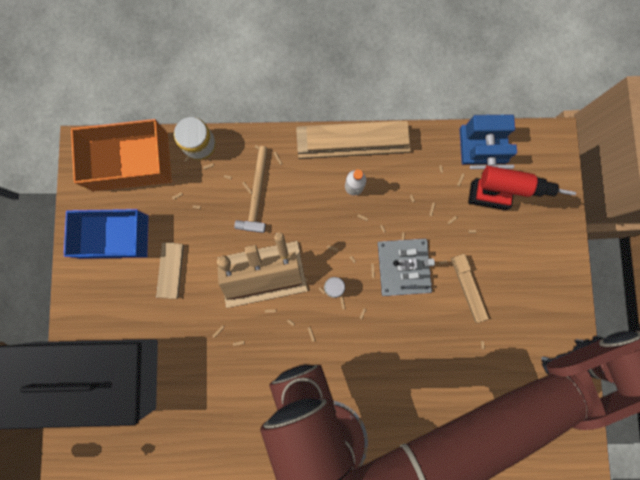

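View pics/side0.png

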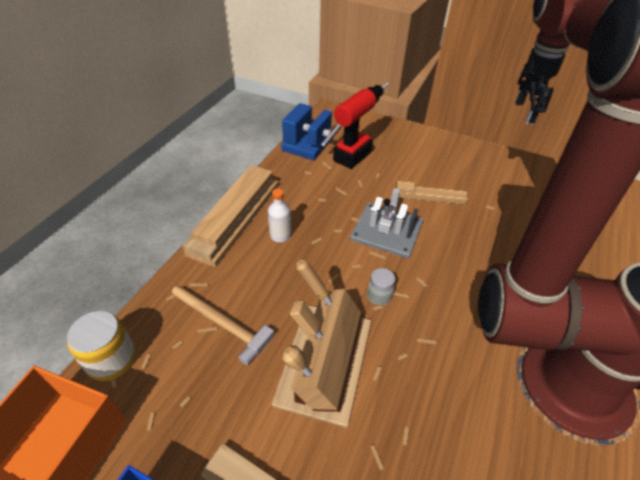

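The top view shows the rack around (262,272) with the gouge as its rightmost tool (handle near (281,243)). The jig is at (405,267) and the jar at (334,288). In the side view the gouge handle is around (312,280) and the jig around (388,222). I'll zoom in on both.

Run:
```python
import cv2,numpy as np
t=cv2.imread("pics/top0.png");s=cv2.imread("pics/side0.png")
r=lambda im,x0,y0,w,h,k:cv2.resize(im[y0:y0+h,x0:x0+w],None,fx=k,fy=k,interpolation=cv2.INTER_CUBIC)
a=r(t,210,222,100,75,4);b=r(t,368,230,100,75,4);c=r(s,270,255,100,75,4);d=r(s,345,180,100,75,4)
# rack: full rack in side too
c=r(s,270,255,110,165,2.6)
cv2.imwrite("pics/z1.png",np.vstack([np.hstack([a,b]),np.hstack([cv2.resize(r(s,270,250,100,75,4),(400,300)),d])]))
```

View pics/z1.png

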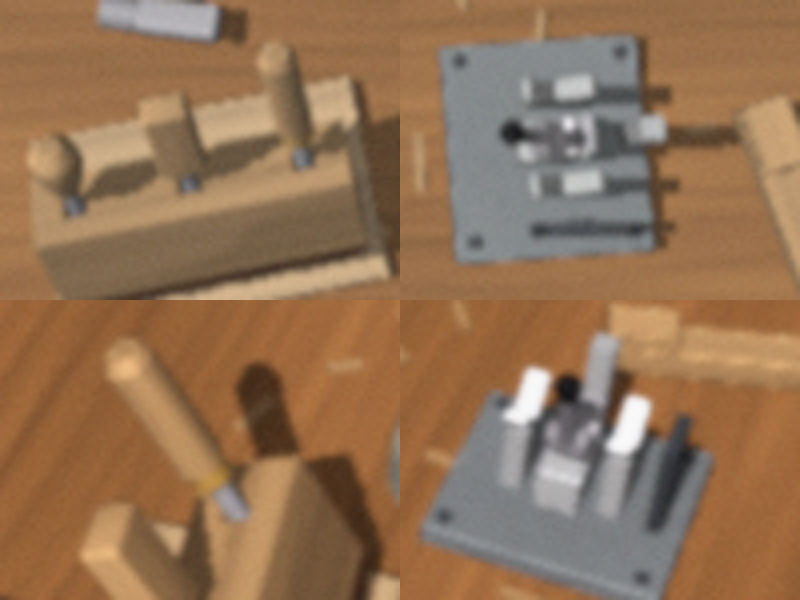

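```bash
cat > h.py <<'E'
import numpy as np,cv2
from station import ctrl
P={n:ctrl.camera_params(n) for n in("top","side")}
def ray(n,uv):
    p=P[n];d=p["T"][:3,:3]@np.array([(uv[0]-p["cx"])/p["fx"],(uv[1]-p["cy"])/p["fy"],1]);return p["T"][:3,3],d/np.linalg.norm(d)
def plane(n,uv,z):
    o,d=ray(n,uv);return o+d*(z-o[2])/d[2]
def tri(a,b):
    o1,d1=ray("top",a);o2,d2=ray("side",b)
    s=np.linalg.lstsq(np.c_[d1,-d2],o2-o1,rcond=None)[0];p,q=o1+s[0]*d1,o2+s[1]*d2
    return (p+q)/2,np.linalg.norm(p-q)
def proj(n,X):
    p=P[n];c=p["T"][:3,:3].T@(np.asarray(X)-p["T"][:3,3]);return np.array([p["fx"]*c[0]/c[2]+p["cx"],p["fy"]*c[1]/c[2]+p["cy"]])
E
python3 - <<'E'
from h import *
np.set_printoptions(precision=4,suppress=True)
e,r1=tri((279,237),(302.5,265));x,r2=tri((285.75,261.5),(328.75,302))
print("end",e,r1,"exit",x,r2,np.linalg.norm(e-x));u=(e-x)/np.linalg.norm(e-x);print(u)
for n,box in(("top",(372,230,66,70)),("side",(345,185,85,75))):
    im=cv2.imread(f"pics/{n}0.png");h=cv2.cvtColor(im,cv2.COLOR_BGR2HSV)
    m=np.zeros(im.shape[:2],np.uint8);a,b,w,hh=box
    m[b:b+hh,a:a+w]=((h[...,1]<60)*255).astype(np.uint8)[b:b+hh,a:a+w]
    m=cv2.morphologyEx(m,cv2.MORPH_CLOSE,np.ones((3,3)))
    c=max(cv2.findContours(m,0,1)[0],key=cv2.contourArea)
    hl=cv2.convexHull(c);ap=cv2.approxPolyDP(hl,3,True)[:,0];
    print(n,ap.tolist(),[plane(n,p,.016)[:2].round(4).tolist() for p in ap])
    if n=="top":
        m2=cv2.morphologyEx(m,cv2.MORPH_OPEN,np.ones((15,15)));c=max(cv2.findContours(m2,0,1)[0],key=cv2.contourArea)
        q=np.array([plane(n,p,.016)[:2] for p in c[:,0]],np.float32);print(cv2.minAreaRect(q))
# vees from crop
for p in((523,90),(592,88),(535,184),(605,183)):print(plane("top",(368+(p[0]-400)/4,230+p[1]/4),.092))
k=((513-400)/4+368,230+133/4);ks=((570-400)/4+345,180+(390-300)/4);print("knob",tri(k,ks))
E
```

```text
end [0.5623 0.1124 0.1972] 0.0010508943904748722 exit [0.5071 0.1025 0.098 ] 0.0020761111388333036 0.11394380995813827
[0.4842 0.0867 0.8706]
top [[426, 239], [434, 261], [431, 291], [382, 295], [378, 242]] [[0.5706, -0.3082], [0.5049, -0.3285], [0.4174, -0.3151], [0.4089, -0.1714], [0.5646, -0.1655]]
((0.4898749589920044, -0.24013113975524902), (0.15903927385807037, 0.1482362300157547), 0.055523503571748734)
side [[395, 188], [422, 219], [408, 257], [350, 238], [367, 204]] [[0.5243, -0.4025], [0.4167, -0.3116], [0.4091, -0.1631], [0.564, -0.1586], [0.5721, -0.301]]
[ 0.5251 -0.2125  0.092 ]
[ 0.5255 -0.2608  0.092 ]
[ 0.4596 -0.218   0.092 ]
[ 0.4593 -0.2667  0.092 ]
knob (array([ 0.492 , -0.1967,  0.1378]), np.float64(0.00018171869888748772))
```

```bash
cat >> h.py <<'E'
from scipy.spatial.transform import Rotation as Ro
np.set_printoptions(precision=4,suppress=True)
def frame(yaw,pitch,yx=False):   # pitch: tilt of tool z from down toward heading yaw
    c,s=np.cos(yaw),np.sin(yaw);z=np.array([c*np.sin(pitch),s*np.sin(pitch),-np.cos(pitch)])
    y=np.array([s,-c,0]);return np.c_[np.cross(y,z),y,z]
def go(R,grasp=None,tcp=None):
    o=ctrl.get_obs();R0=Ro.from_rotvec(o["tool_rot"]).as_matrix()
    t=tcp if tcp is not None else np.array(grasp)+R[:,2]*ctrl.tcp_to_grasp
    d=np.array(t)-o["tool_pos"];r=Ro.from_matrix(R0.T@R).as_rotvec()
    print("t",o["t"],"shift",(R0.T@d).round(4),"rot",r.round(4),"rows",np.linalg.norm(d)/.0417,np.linalg.norm(r)/.125,"F",o["contact_force"],"op",o["opening"],"q",o["q"])
E
python3 - <<'E'
from h import *
print(tri((416,252),(379.25,197.5)),tri((419.25,275.75),(404.25,204.5)))
top=lambda p,z:plane("top",(210+p[0]/4,222+p[1]/4),z)
for a,b,z in(((40,248),(350,180),.09),((350,80),(388,272),.0),((245,298),(388,272),0.02)):
    d=top(b,z)-top(a,z);print("edge",np.arctan2(d[1],d[0]))
R=frame(.2,np.pi/3);G=np.array([.546,.110,.168])
print(R[:,2]);go(R,grasp=G-.1*R[:,2]+[0,0,.06]);go(R,grasp=G-.09*R[:,2])
E
```

```text
(array([ 0.528 , -0.2612,  0.0882]), np.float64(0.0043521900575350546)) (array([ 0.4618, -0.2677,  0.0855]), np.float64(0.004621704549106169))
edge -1.3755627365970466
edge -2.9622136775511456
edge -1.4135133413047833
[ 0.8488  0.1721 -0.5   ]
t 0.1 shift [ 0.4728 -0.5097 -0.0374] rot [-0.1257  1.0421  0.2137] rows 16.695802829597177 8.569682328682935 F [-0.6621  0.0831 -0.4599] op 0.0850840298830029 q [-1.253   0.0533  1.6142 -0.      1.476  -0.119 ]
t 0.1 shift [ 0.4812 -0.5076  0.0276] rot [-0.1257  1.0421  0.2137] rows 16.784889919998605 8.569682328682935 F [-0.6621  0.0831 -0.4599] op 0.0850840298830029 q [-1.253   0.0533  1.6142 -0.      1.476  -0.119 ]
```

```bash
python3 jog.py '0.055 0.12 -0.13 -0.06 0 0 0;0.055 0.12 -0.13 -0.06 0 0 0;0.055 0.12 -0.13 -0.06 0 0 0;0.055 0.12 -0.13 -0.06 0 0 0;0.055 0.12 -0.13 -0.06 0 0 0;0.055 0.473 -0.510 -0.037 -0.1257 1.0421 0.2137;0.055 0.473 -0.510 -0.037 -0.1257 1.0421 0.2137;0.055 0.473 -0.510 -0.037 -0.1257 1.0421 0.2137;0.055 0.473 -0.510 -0.037 -0.1257 1.0421 0.2137;0.055 0.473 -0.510 -0.037 -0.1257 1.0421 0.2137;0.055 0.473 -0.510 -0.037 -0.1257 1.0421 0.2137;0.055 0.473 -0.510 -0.037 -0.1257 1.0421 0.2137;0.055 0.473 -0.510 -0.037 -0.1257 1.0421 0.2137;0.055 0.473 -0.510 -0.037 -0.1257 1.0421 0.2137;0.055 0.473 -0.510 -0.037 -0.1257 1.0421 0.2137;0.055 0.473 -0.510 -0.037 -0.1257 1.0421 0.2137;0.055 0.473 -0.510 -0.037 -0.1257 1.0421 0.2137;0.055 0.473 -0.510 -0.037 -0.1257 1.0421 0.2137;0.055 0.473 -0.510 -0.037 -0.1257 1.0421 0.2137;0.055 0.473 -0.510 -0.037 -0.1257 1.0421 0.2137' 80
python3 - <<'E'
from h import *
R=frame(.2,np.pi/3);G=np.array([.546,.110,.168])
go(R,grasp=G-.09*R[:,2]);go(R,grasp=G)
E
```

```text
t: 1.77
tool_pos: [0.4943, 0.1044, 0.2657]
tool_rot: [-2.626, -0.277, -1.505]
contact_force: [0.3, -0.0, -0.2]
opening: 0.055
grip_force: 0.0
t 1.7667 shift [-0.0586  0.0046  0.0227] rot [-0.007   0.0067  0.006 ] rows 1.5122816063542321 0.09094529531605301 F [ 0.2757 -0.0193 -0.1658] op 0.05500568637169592 q [-0.0766 -1.0104  2.5189  0.4108  0.652   1.0887]
t 1.7667 shift [-0.058   0.0052  0.1127] rot [-0.007   0.0067  0.006 ] rows 3.043237811890581 0.09094529531605301 F [ 0.2757 -0.0193 -0.1658] op 0.05500568637169592 q [-0.0766 -1.0104  2.5189  0.4108  0.652   1.0887]
```

```bash
python3 jog.py '0.055 -0.02 0.005 0.03 0 0 0;0.055 -0.058 0.005 0.045 0 0 0;0.055 -0.058 0.005 0.055 0 0 0;0.055 -0.058 0.005 0.055 0 0 0'
python3 - <<'E'
from h import *
R=frame(.2,np.pi/3);G=np.array([.546,.110,.168])
go(R,grasp=G)
t=ctrl.get_image("top");s=ctrl.get_image("side")
r=lambda im,x0,y0,w,h,k:cv2.resize(im[y0:y0+h,x0:x0+w,::-1],None,fx=k,fy=k,interpolation=cv2.INTER_CUBIC)
cv2.imwrite("pics/g1.png",np.hstack([r(t,230,200,100,120,4),r(s,270,240,100,120,4)]))
o=ctrl.get_obs();g=o["tool_pos"]-R[:,2]*.0187
print(proj("top",o["tool_pos"]),proj("side",o["tool_pos"]),proj("top",G),proj("side",G))
E
```

```text
t: 2.1
tool_pos: [0.5134, 0.0971, 0.1836]
tool_rot: [-2.636, -0.262, -1.499]
contact_force: [0.3, 1.5, 0.2]
opening: 0.0551
grip_force: 0.0
t 2.1 shift [ 0.0044 -0.0062  0.0563] rot [ 0.0014  0.0131 -0.0011] rows 1.3634167530283285 0.10539390333208369 F [0.2536 1.5252 0.1963] op 0.05505236553858821 q [-0.0887 -0.815   2.5668  0.6015  0.4445  0.8665]
[285.3501 255.4422] [328.6089 270.946 ] [280.8137 244.3653] [310.8681 276.7136]
```

View pics/g1.png

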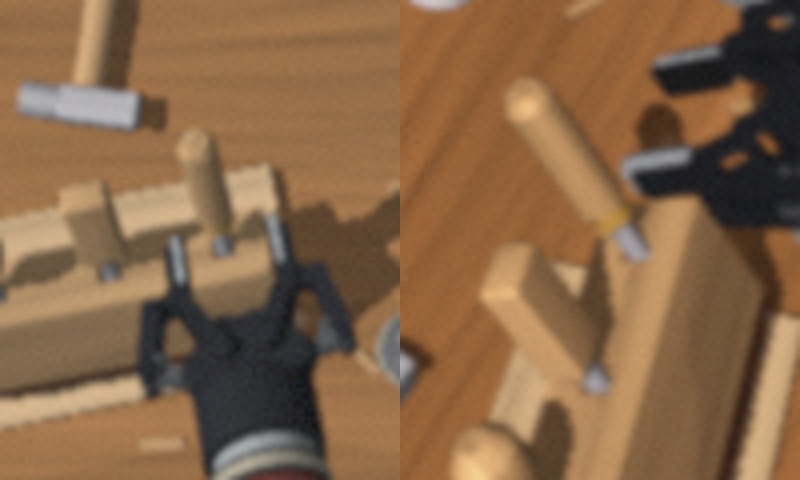

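In the left crop (top view), the gripper sits in front of the gouge with its fingers at (178,260) and (277,240). It is about 6 mm too far right, which matches the computed shift. I'll advance and close.

```bash
python3 jog.py '0.055 0.004 -0.006 0.01 0 0.013 0;0.055 0.004 -0.006 0.03 0 0.013 0;0.055 0.004 -0.006 0.05 0 0.013 0;0.055 0.004 -0.006 0.060 0 0.013 0;0.055 0.004 -0.006 0.060 0 0.013 0;0.02 0.004 -0.006 0.060 0 0.013 0;0.02 0.004 -0.006 0.060 0 0.013 0;0.02 0.004 -0.006 0.060 0 0.013 0;0.02 0.004 -0.006 0.060 0 0.013 0;0.02 0.004 -0.006 0.060 0 0.013 0;0.02 0.004 -0.006 0.060 0 0.013 0' 80
python3 - <<'E'
from h import *
go(frame(.2,np.pi/3),grasp=np.array([.546,.110,.168]))
E
```

```text
t: 3.12
tool_pos: [0.5665, 0.1145, 0.1635]
tool_rot: [-2.618, -0.264, -1.53]
contact_force: [-2.2, -0.4, 3.1]
opening: 0.0238
grip_force: 78.3
t 3.1167 shift [-0.0066  0.0003 -0.0018] rot [ 0.0018 -0.0101  0.0021] rows 0.1632489302336244 0.08382319646251216 F [-2.1907 -0.3981  3.1331] op 0.02383382043230403 q [-0.0233 -0.5098  2.4499  0.9012  0.2463  0.5715]
```

```bash
python3 jog.py '0.02 0.005 0 0 0 0 0;0.02 0.015 0 0 0 0 0;0.02 0.03 0 0 0 0 0;0.02 0.045 0 0 0 0 0;0.02 0.045 0 0 0 0 0'
python3 - <<'E'
from h import *
go(frame(.2,np.pi/3),grasp=np.array([.546,.110,.168]))
E
```

```text
t: 3.53
tool_pos: [0.5893, 0.1192, 0.2043]
tool_rot: [-2.617, -0.265, -1.531]
contact_force: [-0.1, 0.8, 0.5]
opening: 0.0239
grip_force: 78.3
t 3.5333 shift [-0.0535  0.0003 -0.0021] rot [ 0.0014 -0.0114  0.0027] rows 1.2843420713981395 0.09415093210312729 F [-0.0638  0.7535  0.4939] op 0.023900279130704936 q [-0.0085 -0.5018  2.3706  0.6877  0.286   0.7973]
```

```bash
python3 jog.py '0.02 0.02 0 0 0 0 0;0.02 0.04 0 0 0 0 0;0.02 0.06 0 0 0 0 0;0.02 0.06 0 0 0 0 0;0.02 0.075 0 -0.02 0 0 0;0.02 0.09 0 -0.04 0 0 0;0.02 0.09 0 -0.04 0 0 0'
python3 - <<'E'
from h import *
A=np.array([.493,-.2395]);yaw=.06;c=np.array([np.cos(yaw),np.sin(yaw)])
R=frame(yaw,0);g=A+c*.100
go(R,grasp=[*g,.25])
t=ctrl.get_image("top");s=ctrl.get_image("side")
r=lambda im,x0,y0,w,h,k:cv2.resize(im[y0:y0+h,x0:x0+w,::-1],None,fx=k,fy=k,interpolation=cv2.INTER_CUBIC)
cv2.imwrite("pics/g2.png",np.hstack([r(t,230,180,130,120,3),r(s,240,160,130,120,3)]))
E
```

```text
t: 4.12
tool_pos: [0.5973, 0.1212, 0.3032]
tool_rot: [-2.614, -0.265, -1.535]
contact_force: [0.4, -0.6, 0.7]
opening: 0.024
grip_force: 78.5
t 4.1167 shift [-0.1003  0.3465 -0.0298] rot [-0.0715 -1.0596  0.1286] rows 8.680885929606283 8.558518083832787 F [ 0.3998 -0.6028  0.6918] op 0.023981861751757684 q [-0.003  -0.6006  2.2615  0.4039  0.4608  1.1022]
```

View pics/g2.png

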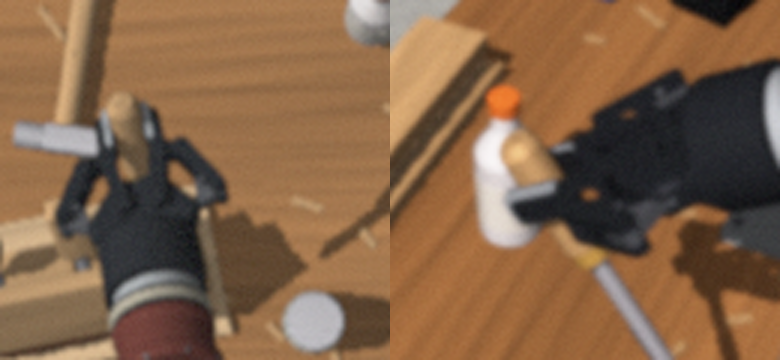

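The gouge is clear of the rack and held at mid-handle (handle end at (520,150) in the right crop, from the side view). Next I'll level it, then carry it over the jig.

```bash
python3 jog.py '0.02 0 0 0 -0.009 -0.125 0.015;0.02 0 0 0 -0.018 -0.25 0.03;0.02 0 0 0 -0.027 -0.37 0.045;0.02 0 0 0 -0.036 -0.5 0.06;0.02 0 0.02 0 -0.045 -0.62 0.08;0.02 -0.02 0.05 -0.01 -0.053 -0.75 0.09;0.02 -0.04 0.08 -0.01 -0.06 -0.88 0.11;0.02 -0.05 0.12 -0.01 -0.0715 -1.06 0.1286;0.02 -0.09 0.3465 -0.015 -0.0715 -1.06 0.1286;0.02 -0.09 0.3465 -0.015 -0.0715 -1.06 0.1286;0.02 -0.09 0.3465 -0.015 -0.0715 -1.06 0.1286;0.02 -0.09 0.3465 -0.015 -0.0715 -1.06 0.1286;0.02 -0.09 0.3465 -0.015 -0.0715 -1.06 0.1286;0.02 -0.09 0.3465 -0.015 -0.0715 -1.06 0.1286;0.02 -0.09 0.3465 -0.015 -0.0715 -1.06 0.1286;0.02 -0.09 0.3465 -0.015 -0.0715 -1.06 0.1286;0.02 -0.09 0.3465 -0.015 -0.0715 -1.06 0.1286'
python3 - <<'E'
from h import *
A=np.array([.493,-.2395]);yaw=.06;c=np.array([np.cos(yaw),np.sin(yaw)])
R=frame(yaw,0);g=A+c*.118
go(R,grasp=[*g,.25])
t=ctrl.get_image("top");s=ctrl.get_image("side")
r=lambda im,x0,y0,w,h,k:cv2.resize(im[y0:y0+h,x0:x0+w,::-1],None,fx=k,fy=k,interpolation=cv2.INTER_CUBIC)
cv2.imwrite("pics/g3.png",np.hstack([r(t,360,180,100,120,4),r(s,310,110,100,120,4)]))
E
```

```text
t: 5.63
tool_pos: [0.6092, -0.2287, 0.2262]
tool_rot: [-3.137, -0.095, 0.015]
contact_force: [-0.0, -0.4, -1.5]
opening: 0.024
grip_force: 78.7
t 5.6333 shift [ 0.0013  0.0038 -0.0051] rot [-0.0036  0.0096  0.0008] rows 0.15516194169017386 0.08232917716599938 F [-0.0355 -0.3702 -1.5174] op 0.023964725699990738 q [-0.4727  0.1221  1.5477 -0.0018  1.4819  1.0374]
```

View pics/g3.png

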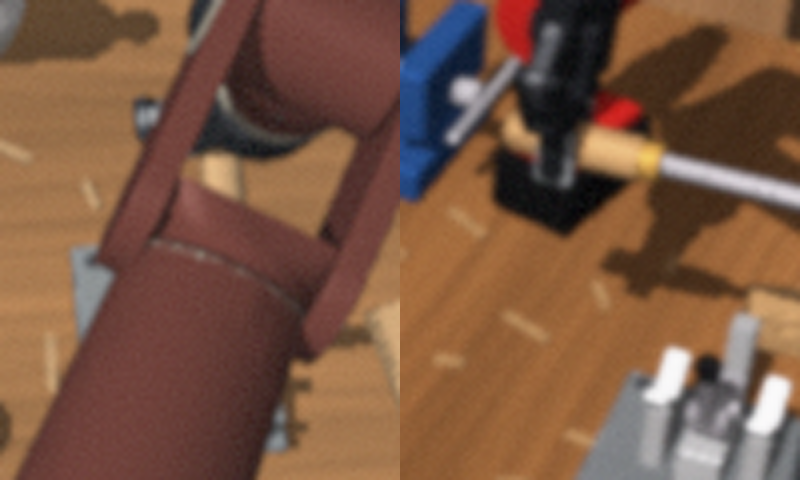

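```bash
python3 jog.py '0.02 0.001 0.004 0.03 -0.003 0.01 0;0.02 0.001 0.004 0.06 -0.003 0.01 0;0.02 0.001 0.004 0.09 -0.003 0.01 0;0.02 0.001 0.004 0.12 -0.003 0.01 0;0.02 0.001 0.004 0.125 -0.003 0.01 0;0.02 0.001 0.004 0.125 -0.003 0.01 0'
python3 - <<'E'
from h import *
A=np.array([.493,-.2395]);yaw=.06;c=np.array([np.cos(yaw),np.sin(yaw)])
R=frame(yaw,0);g=A+c*.118
go(R,grasp=[*g,.115])
s=ctrl.get_image("side");cv2.imwrite("pics/side4.png",s[:,:,::-1])
cv2.imwrite("pics/g4.png",cv2.resize(s[140:260,320:460,::-1],None,fx=5,fy=5,interpolation=cv2.INTER_CUBIC))
o=ctrl.get_obs();G=o["tool_pos"]-R[:,2]*.0187
for d in(0,.164):print(proj("side",G-d*R[:,0]))
E
```

```text
t: 6.23
tool_pos: [0.6084, -0.2316, 0.1008]
tool_rot: [-3.139, -0.096, 0.003]
contact_force: [-0.1, 0.1, -0.9]
opening: 0.0242
grip_force: 78.7
t 6.2333 shift [0.0023 0.001  0.0045] rot [-0.0007  0.002   0.0015] rows 0.12457098866356564 0.020352256752459236 F [-0.1126  0.094  -0.9441] op 0.02418784519136705 q [-0.4778  0.2221  1.6522 -0.0005  1.2694  1.0317]
[347.5279 184.5495]
[410.4469 201.5744]
```

View pics/g4.png

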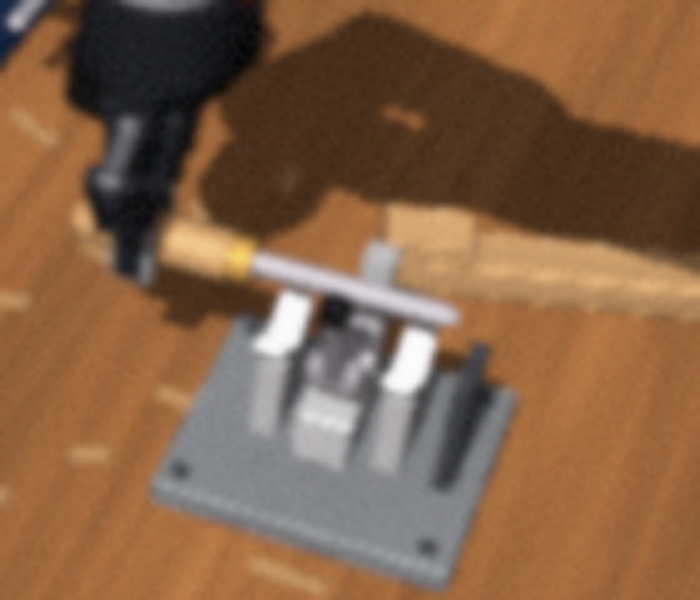

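Run:
```python
from h import *
A=np.array([.493,-.2395]);yaw=.06;c=np.array([np.cos(yaw),np.sin(yaw)]);n=np.array([-c[1],c[0]])
w=lambda x,y,z:np.array([*(A+c*(x+.02)+n*y),z])
for x in(.020,.013,.006,-.047,-.054,-.061):
    for y,z in((0,.0665),(-.025,.092)):print(x,y,(proj("side",w(x,y,z))-[320,140])*5,proj("top",w(x,y,z)))
print("stop top",[(proj("side",w(-.08,y,.091))-[320,140])*5 for y in(-.018,.018)])
for x in(-.105,.055):
  for y in(-.0725,.0725):print("base",(proj("side",w(x,y,.016))-[320,140])*5)
```

```text
0.02 0 [270.5321 344.4578] [405.7429 250.449 ]
0.02 -0.025 [290.2149 278.1354] [416.2927 248.8211]
0.013 0 [283.4581 348.0863] [406.0007 252.8918]
0.013 -0.025 [303.1983 281.6701] [416.5626 251.3084]
0.006 0 [296.4236 351.7259] [406.2587 255.3381]
0.006 -0.025 [316.2215 285.2156] [416.8329 253.7992]
-0.047 0 [395.893  379.6483] [408.2242 273.9698]
-0.047 -0.025 [416.1362 312.4171] [418.8919 272.7724]
-0.054 0 [409.2049 383.3851] [408.4854 276.4453]
-0.054 -0.025 [429.5081 316.0576] [419.1655 275.2934]
-0.061 0 [422.5581 387.1335] [408.7469 278.9242]
-0.061 -0.025 [442.9216 319.7093] [419.4395 277.8181]
stop top [array([475.9323, 339.7416]), array([458.7645, 385.1014])]
base [520.2856 391.3217]
base [455.6663 576.1912]
base [239.0122 313.1146]
base [153.9086 485.214 ]
```

The gouge is level above the vees, with its tip at crop (458,318), short of the nose stop at (470,350). I'll lower it.

```bash
python3 jog.py '0.02 0.002 0.001 0.015 0 0 0;0.02 0.002 0.001 0.028 0 0 0;0.02 0.002 0.001 0.036 0 0 0;0.02 0.002 0.001 0.040 0 0 0;0.02 0.002 0.001 0.042 0 0 0;0.02 0.002 0.001 0.042 0 0 0'
python3 - <<'E'
from h import *
A=np.array([.493,-.2395]);yaw=.06;c=np.array([np.cos(yaw),np.sin(yaw)])
R=frame(yaw,0);g=A+c*.118
go(R,grasp=[*g,.075])
o=ctrl.get_obs();print(o["wrist_torque"])
E
```

```text
t: 6.78
tool_pos: [0.612, -0.2347, 0.0611]
tool_rot: [3.138, 0.094, 0.003]
contact_force: [0.0, -0.6, -2.1]
opening: 0.0242
grip_force: 78.7
t 6.7833 shift [-0.0011 -0.0023  0.0048] rot [ 0.0021 -0.002  -0.0003] rows 0.13044588883116506 0.023060982976614443 F [ 0.0194 -0.6332 -2.0881] op 0.024194127993550064 q [-0.4793  0.2739  1.6633 -0.0008  1.2015  1.0321]
[ 0.0169 -0.0528 -0.0061]
```

```bash
python3 jog.py '0.02 0 -0.002 0.001 0 0 0;0.02 0 -0.002 0.0025 0 0 0;0.02 0 -0.002 0.004 0 0 0;0.02 0 -0.002 0.004 0 0 0'
python3 - <<'E'
from h import *
A=np.array([.493,-.2395]);yaw=.06;c=np.array([np.cos(yaw),np.sin(yaw)])
R=frame(yaw,0);g=A+c*.118
go(R,grasp=[*g,.075])
o=ctrl.get_obs();print(o["wrist_torque"])
s=ctrl.get_image("side");cv2.imwrite("pics/g5.png",cv2.resize(s[160:260,320:440,::-1],None,fx=5,fy=5,interpolation=cv2.INTER_CUBIC))
E
```

```text
t: 7.12
tool_pos: [0.6124, -0.233, 0.0581]
tool_rot: [3.137, 0.094, 0.006]
contact_force: [0.1, -0.3, 0.4]
opening: 0.0242
grip_force: 78.7
t 7.1167 shift [-0.0016 -0.0006  0.0017] rot [ 0.0032 -0.0035 -0.0001] rows 0.059017985949015694 0.03775292652222754 F [ 0.1434 -0.2618  0.4329] op 0.02424990243461268 q [-0.4766  0.2762  1.6663 -0.001   1.1945  1.0347]
[-0.0409 -0.0964  0.0355]
```

View pics/g5.png

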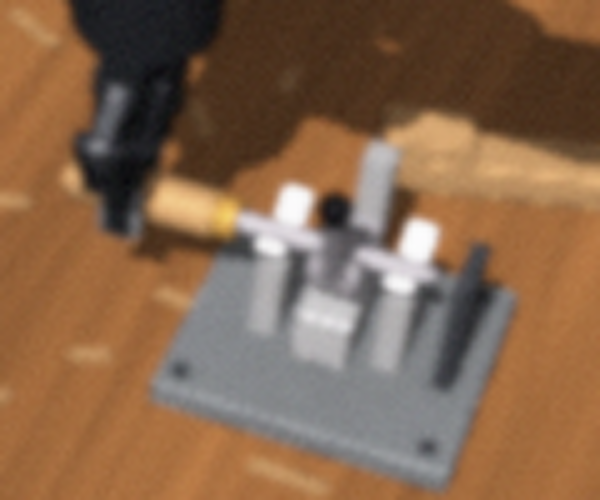

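The gouge lies in both vees and through the collar, with its tip at (437,272), about 15 mm from the stop at (465,290). I'll lower a little more, then slide.

```bash
python3 jog.py '0.02 0 0 0.001 0 0 0;0.02 0 0 0.002 0 0 0;0.02 0 0 0.002 0 0 0'; python3 jog.py '0.02 -0.002 0 0 0 0 0;0.02 -0.004 0 0 0 0 0;0.02 -0.006 0 0 0 0 0;0.02 -0.008 0 0 0 0 0;0.02 -0.008 0 0 0 0 0;0.02 -0.008 0 0 0 0 0'
```

```text
t: 7.42
tool_pos: [0.6125, -0.2332, 0.0564]
tool_rot: [3.137, 0.094, 0.006]
contact_force: [0.2, -0.4, 2.2]
opening: 0.0239
grip_force: 78.9
t: 7.92
tool_pos: [0.6042, -0.2338, 0.0562]
tool_rot: [3.137, 0.094, 0.005]
contact_force: [1.2, -2.8, 2.3]
opening: 0.0239
grip_force: 79.0
```

```bash
for i in 1 2 ; do python3 jog.py '0.02 -0.0005 -0 0 0 0 0;0.02 -0.001 0 0 0 0 0;0.02 -0.0015 0 0 0 0 0;0.02 -0.0015 0 0 0 0 0' | grep -E "pos|force"; done
```

```text
tool_pos: [0.6034, -0.2338, 0.0564]
contact_force: [3.6, -3.1, 1.9]
grip_force: 79.0
tool_pos: [0.6019, -0.2338, 0.0564]
contact_force: [3.7, -3.8, 2.5]
grip_force: 79.0
```

```bash
python3 jog.py '0.02 -0.0005 0.0005 0 0 0 0;0.02 -0.001 0.0005 0 0 0 0;0.02 -0.001 0.0005 0 0 0 0' | grep -E "pos|force"
```

```text
tool_pos: [0.6007, -0.2342, 0.0561]
contact_force: [4.6, -3.3, 2.3]
grip_force: 79.0
```

```bash
for i in 1 2 3; do python3 jog.py '0.02 -0.0005 0.0003 0 0 0 0;0.02 -0.001 0.0003 0 0 0 0;0.02 -0.001 0.0003 0 0 0 0' | grep -E "pos|contact"; done
```

```text
tool_pos: [0.6007, -0.2342, 0.0563]
contact_force: [7.4, -1.4, 2.2]
tool_pos: [0.6006, -0.2342, 0.0566]
contact_force: [9.3, -0.9, 0.3]
tool_pos: [0.6005, -0.2344, 0.057]
contact_force: [13.2, -0.7, 0.4]
```

Firm contact at about 13 N, and the tool has stopped advancing. I'll ease off, release and rise.

```bash
python3 jog.py '0.02 0.001 0 0 0 0 0;0.02 0.002 0 0 0 0 0;0.02 0.002 0 0 0 0 0' | grep -E "pos|contact"; python3 jog.py '0.05 0 0 0 0 0 0;0.05 0 0 0 0 0 0;0.05 0 0 0 0 0 0;0.05 0 0 0 0 0 0;0.05 0 0 0 0 0 0' 40; python3 jog.py '0.05 0 0 -0.01 0 0 0;0.05 0 0 -0.03 0 0 0;0.05 0 0 -0.07 0 0 0;0.05 0 0 -0.11 0 0 0;0.05 0 0 -0.15 0 0 0;0.05 0 0 -0.15 0 0 0;0.05 0.02 -0.10 -0.15 0 0 0;0.05 0.02 -0.12 -0.15 0 0 0;0.05 0.02 -0.12 -0.15 0 0 0;0.05 0.02 -0.12 -0.15 0 0 0'
python3 - <<'E'
from h import *
t=ctrl.get_image("top");s=ctrl.get_image("side")
r=lambda im,x0,y0,w,h,k:cv2.resize(im[y0:y0+h,x0:x0+w,::-1],None,fx=k,fy=k,interpolation=cv2.INTER_CUBIC)
cv2.imwrite("pics/g6.png",np.hstack([r(t,360,200,100,120,4),r(s,335,150,100,120,4)]))
E
```

```text
tool_pos: [0.6006, -0.2343, 0.0562]
contact_force: [6.5, -0.4, 2.3]
t: 10.25
tool_pos: [0.5985, -0.2346, 0.0549]
tool_rot: [3.139, 0.093, 0.002]
contact_force: [-0.5, -0.3, -0.3]
opening: 0.0499
grip_force: 0.0
t: 11.08
tool_pos: [0.6119, -0.1079, 0.2062]
tool_rot: [-3.14, -0.103, -0.006]
contact_force: [-0.8, -0.2, -0.5]
opening: 0.0504
grip_force: 0.0
```

View pics/g6.png

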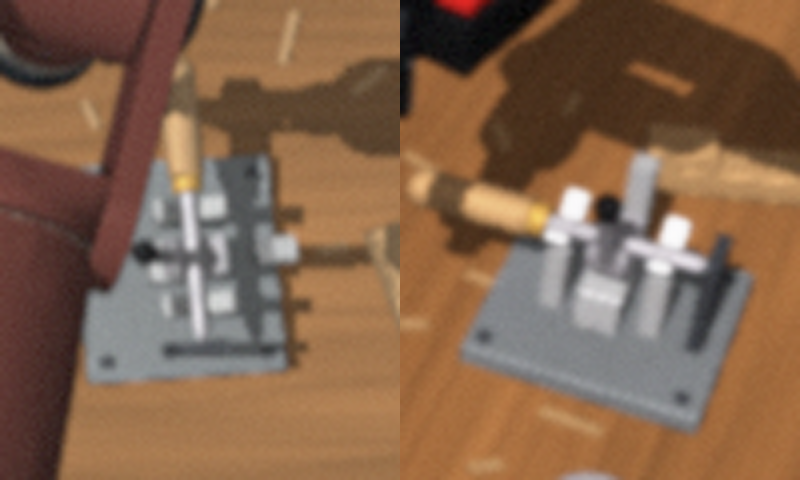

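Top view: the gouge lies in the vees with its tip around crop (200,338), against the dark stop at row ~345. The lever is still on the left, knob at (147,250). I'll check the tip gap numerically and plan the lever move.

Run:
```python
from h import *
t=ctrl.get_image("top");g=cv2.cvtColor(t,cv2.COLOR_RGB2GRAY)
for c in(408,409,410,411):print(c,g[276:294,c])
A=np.array([.493,-.2395]);yaw=.06;c=np.array([np.cos(yaw),np.sin(yaw)]);n=np.array([-c[1],c[0]])
w=lambda x,y,z:np.array([*(A+c*(x+.02)+n*y),z])
print("tip/stop top edge pred",proj("top",w(-.08,0,.075)),proj("top",w(-.08,0,.091)))
k=(360+147/4,200+250/4);ks=(335+(608-400)/4,150+208/4);kk,e=tri(k,ks);print("knob",kk,e, "pred0",w(-.02,.05,.137))
print("ferr",plane("top",(360+185/4,200+190/4),.078),"vee",w(.02,0,.092))
# lever frame: tool y along jig -x..: heading options
o=ctrl.get_obs();print(o["q"])
R=frame(yaw,0)@Ro.from_euler("z",-90,degrees=True).as_matrix();R2=frame(yaw,0)@Ro.from_euler("z",90,degrees=True).as_matrix()
print(R[:,1],R2[:,1]);go(R,tcp=w(-.02,.10,.20));go(R2,tcp=w(-.02,.10,.20))
```

```text
408 [200 197 194 195 194 188 178 163 149 124  97  86  97 124 140 142 144 143]
409 [216 217 221 220 221 217 206 193 167 130  98  86  94 124 140 144 145 144]
410 [180 181 189 190 193 194 192 181 157 121  93  82  92 119 141 142 143 138]
411 [148 141 138 140 145 151 148 148 127 107  90  83  94 120 138 145 137 133]
tip/stop top edge pred [410.0357 285.5905] [411.1422 285.4382]
knob [ 0.4939 -0.1982  0.1374] 0.0004343704097828615 pred0 [ 0.49   -0.1896  0.137 ]
ferr [ 0.5401 -0.2368  0.078 ] vee [ 0.5329 -0.2371  0.092 ]
[-0.3022  0.0598  1.6481 -0.0019  1.4295  1.2083]
[0.9982 0.06   0.    ] [-0.9982 -0.06    0.    ]
t 11.2333 shift [-0.1261  0.0185  0.0057] rot [ 0.0052 -0.     -1.5702] rows 3.058809208631117 12.561532360513429 F [ 0.0776 -0.3853 -0.2495] op 0.04996621005143929 q [-0.3022  0.0598  1.6481 -0.0019  1.4295  1.2083]
t 11.2333 shift [-0.1261  0.0185  0.0057] rot [-0.     -0.0052  1.5714] rows 3.058809208631117 12.571296168718133 F [ 0.0776 -0.3853 -0.2495] op 0.04996621005143929 q [-0.3022  0.0598  1.6481 -0.0019  1.4295  1.2083]
```

Tip contact confirmed: the tip's brightness runs straight into the stop, and the ferrule is about 7 mm clear of the vee. I'll turn the gripper, close the fingers, and go to the +y side of the knob.

```bash
python3 jog.py '0 -0.03 0.0 0 0 0 -0.125;0 -0.06 0.0 0 0 0 -0.25;0 -0.09 0.01 0 0 0 -0.375;0 -0.126 0.0185 0 0 0 -0.5;0 -0.126 0.0185 0 0 0 -0.625;0 -0.126 0.0185 0 0 0 -0.75;0 -0.126 0.0185 0 0 0 -0.875;0 -0.126 0.0185 0.0057 0 0 -1;0 -0.126 0.0185 0.0057 0 0 -1.125;0 -0.126 0.0185 0.0057 0 0 -1.25;0 -0.126 0.0185 0.0057 0 0 -1.375;0 -0.126 0.0185 0.0057 0 0 -1.5;0 -0.126 0.0185 0.0057 0 0 -1.5702;0 -0.126 0.0185 0.0057 0 0 -1.5702;0 -0.126 0.0185 0.0057 0 0 -1.5702'
cat >> h.py <<'E'
A=np.array([.494,-.2395]);yaw=.06;c=np.array([np.cos(yaw),np.sin(yaw)]);n=np.array([-c[1],c[0]])
w=lambda x,y,z:np.array([*(A+c*(x+.02)+n*y),z])
RL=frame(yaw,0)@Ro.from_euler("z",-90,degrees=True).as_matrix()
E
python3 - <<'E'
from h import *
go(RL,tcp=w(-.02,.085,.134))
E
```

```text
t: 12.48
tool_pos: [0.4868, -0.1408, 0.1997]
tool_rot: [2.156, 2.279, 0.0]
contact_force: [-0.2, 0.9, -0.6]
opening: 0.0001
grip_force: 0.0
t 12.4833 shift [-0.0138  0.0011  0.0657] rot [ 0.003   0.0029 -0.0046] rows 1.6108718976168694 0.049642664732398145 F [-0.1638  0.8764 -0.5872] op 0.0001311449507025518 q [-0.4278 -0.2168  1.9197 -0.0011  1.4347 -0.483 ]
```

```bash
python3 jog.py '0 -0.014 0.001 0.03 0 0 0;0 -0.014 0.001 0.066 0 0 0;0 -0.014 0.001 0.066 0 0 0;0 -0.014 0.001 0.066 0 0 0'
python3 - <<'E'
from h import *
go(RL,tcp=w(-.02,.062,.134))
E
python3 jog.py '0 -0.01 0 0 0 0 0;0 -0.018 0 0 0 0 0;0 -0.023 0 0 0 0 0;0 -0.027 0 -0.002 0 0 0;0 -0.031 0 -0.004 0 0 0;0 -0.035 0 -0.006 0 0 0;0 -0.039 0 -0.008 0 0 0;0 -0.039 0 -0.008 0 0 0'
```

```text
t: 12.82
tool_pos: [0.4872, -0.1534, 0.1315]
tool_rot: [-2.156, -2.283, 0.002]
contact_force: [-0.1, -1.3, 0.8]
opening: 0.0002
grip_force: 0.0
t 12.8167 shift [-0.0244  0.0017 -0.0025] rot [-0.002  -0.0002 -0.0029] rows 0.5889193343279779 0.028161450960942715 F [-0.1193 -1.3224  0.756 ] op 0.0002241393756766916 q [-0.4503 -0.1385  1.9694 -0.0009  1.3126 -0.5072]
t: 13.48
tool_pos: [0.4923, -0.1939, 0.1435]
tool_rot: [2.151, 2.28, 0.001]
contact_force: [0.3, 0.3, 0.6]
opening: 0.0002
grip_force: 0.3
```

```bash
python3 jog.py '0 -0.006 0 -0.001 0 0 0;0 -0.012 0 -0.002 0 0 0;0 -0.018 0 -0.004 0 0 0;0 -0.024 0 -0.005 0 0 0;0 -0.030 0 -0.0065 0 0 0;0 -0.036 0 -0.0075 0 0 0;0 -0.042 0 -0.008 0 0 0;0 -0.046 0 -0.0085 0 0 0;0 -0.046 0 -0.0085 0 0 0';  python3 - <<'E'
from h import *
go(RL,tcp=w(-.02,0,.152))
t=ctrl.get_image("top");s=ctrl.get_image("side")
r=lambda im,x0,y0,w,h,k:cv2.resize(im[y0:y0+h,x0:x0+w,::-1],None,fx=k,fy=k,interpolation=cv2.INTER_CUBIC)
cv2.imwrite("pics/g7.png",np.hstack([r(t,360,200,100,120,4),r(s,335,150,100,120,4)]))
E
```

```text
t: 14.23
tool_pos: [0.4937, -0.2395, 0.15]
tool_rot: [2.153, 2.282, -0.001]
contact_force: [-0.1, 1.1, 0.1]
opening: -0.0001
grip_force: 0.1
t 14.2333 shift [ 0.      0.0003 -0.002 ] rot [ 0.0022  0.0031 -0.0017] rows 0.04776651018926463 0.033530288594738264 F [-0.1372  1.1356  0.1035] op -0.00011761202930050145 q [-0.5867 -0.067   1.8708 -0.0012  1.3342 -0.6447]
```

View pics/g7.png

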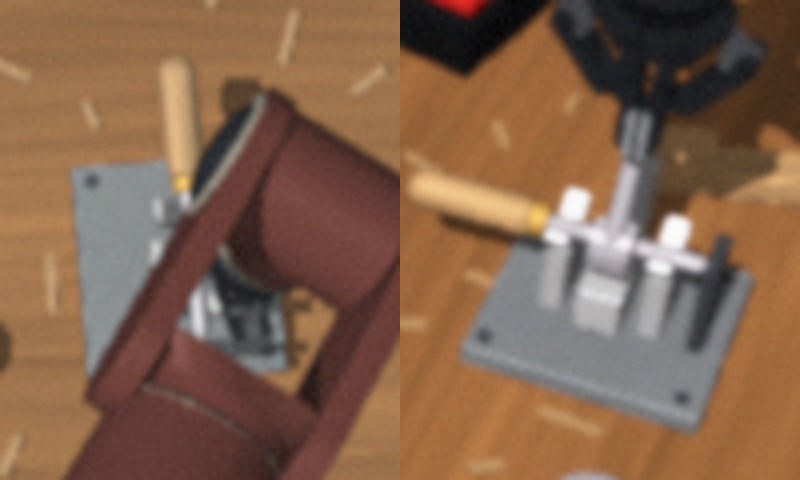

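The side view shows the lever upright at (625,190), with the fingertips pushing behind the knob. I'll continue over the top.

```bash
python3 jog.py '0 -0.006 0 -0.001 0 0 0;0 -0.012 0 -0.0015 0 0 0;0 -0.018 0 -0.0015 0 0 0;0 -0.024 0 0 0 0 0;0 -0.03 0 0.003 0 0 0;0 -0.036 0 0.006 0 0 0;0 -0.042 0 0.0095 0 0 0;0 -0.048 0 0.013 0 0 0;0 -0.053 0 0.017 0 0 0;0 -0.058 0 0.021 0 0 0;0 -0.061 0 0.0245 0 0 0;0 -0.061 0 0.0245 0 0 0'
python3 - <<'E'
from h import *
go(RL,tcp=w(-.02,-.063,.122))
E
python3 jog.py '0 -0.001 0 0.001 0 0 0;0 -0.002 0 0.002 0 0 0;0 -0.002 0 0.0025 0 0 0;0 -0.002 0 0.0025 0 0 0'
```

```text
t: 15.33
tool_pos: [0.4974, -0.3001, 0.1249]
tool_rot: [2.153, 2.283, -0.0]
contact_force: [-0.8, -0.1, -0.7]
opening: -0.0
grip_force: 0.0
t 15.3333 shift [-0.0023  0.0002  0.003 ] rot [ 0.0022  0.0027 -0.0014] rows 0.08942919522191899 0.029859220979485384 F [-0.7805 -0.0964 -0.6611] op -3.121395249338213e-05 q [-0.6707  0.0355  1.8138 -0.0006  1.2889 -0.7292]
t: 15.67
tool_pos: [0.4978, -0.3016, 0.1236]
tool_rot: [2.152, 2.283, -0.0]
contact_force: [-1.6, -1.0, -0.0]
opening: 0.0
grip_force: 0.3
```

Now I'll creep down until the hard stop is felt.

```bash
for i in 1 2 3; do python3 jog.py '0 -0.0005 0 0.001 0 0 0;0 -0.0005 0 0.002 0 0 0;0 -0.0005 0 0.002 0 0 0;0 -0.0005 0 0.002 0 0 0' | grep -E "pos|contact"; done
```

```text
tool_pos: [0.498, -0.3024, 0.1221]
contact_force: [-1.7, -0.5, 3.8]
tool_pos: [0.4982, -0.3026, 0.1216]
contact_force: [-4.4, 3.4, 10.8]
tool_pos: [0.4984, -0.3029, 0.1213]
contact_force: [-8.7, 6.5, 19.1]
```

The hard stop is felt at the expected height: 19 N, and the tool is no longer descending. I'll back off and look.

```bash
python3 jog.py '0 0 0 -0.005 0 0 0;0 0 0 -0.02 0 0 0;0 0 0 -0.06 0 0 0;0 0 0 -0.1 0 0 0;0 -0.04 0 -0.1 0 0 0;0 -0.08 0 -0.1 0 0 0;0 -0.12 0 -0.1 0 0 0;0 -0.16 0 -0.1 0 0 0;0 -0.2 0 -0.1 0 0 0;0 -0.2 0 -0.1 0 0 0;0 -0.2 0 -0.1 0 0 0'
python3 - <<'E'
from h import *
t=ctrl.get_image("top");s=ctrl.get_image("side")
r=lambda im,x0,y0,w,h,k:cv2.resize(im[y0:y0+h,x0:x0+w,::-1],None,fx=k,fy=k,interpolation=cv2.INTER_CUBIC)
cv2.imwrite("pics/g8.png",np.hstack([r(t,360,200,100,120,4),r(s,335,150,100,120,4)]))
g=cv2.cvtColor(t,cv2.COLOR_RGB2GRAY);print([g[278:292,c].tolist() for c in(409,410)])
print("knob pred top",(proj("top",w(-.02,-.07,.113))-[360,200])*4,"side",(proj("side",w(-.02,-.07,.113))-[335,150])*4+[400,0])
E
```

```text
t: 17.58
tool_pos: [0.5087, -0.5037, 0.2155]
tool_rot: [2.157, 2.283, 0.002]
contact_force: [0.4, 0.7, 0.3]
opening: -0.0
grip_force: 0.0
[[213, 217, 215, 212, 199, 188, 163, 125, 94, 84, 93, 118, 137, 137], [181, 190, 190, 193, 189, 178, 151, 120, 94, 81, 91, 120, 134, 141]]
knob pred top [302.8192 243.3142] side [653.6158 131.7463]
```

View pics/g8.png

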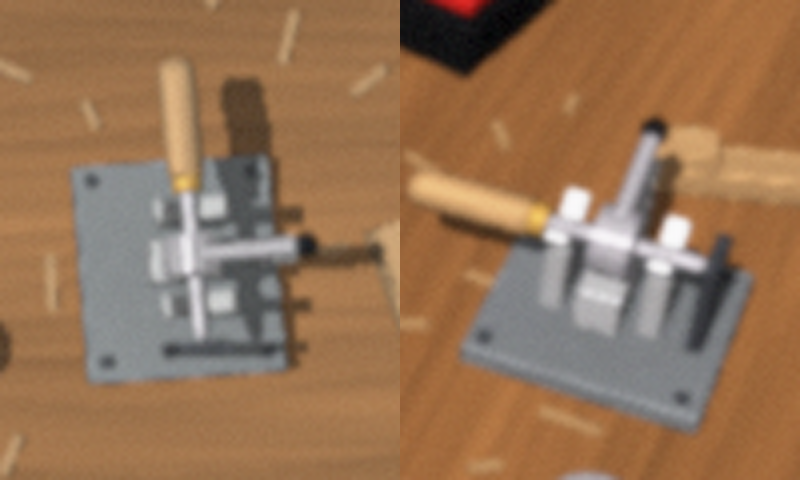

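The lever lies on its post, with the knob at (306,245) in the top crop and (655,128) in the side crop, where the locked position predicts. The gouge tip is unchanged against the stop, so I'll hand in.

```bash
python3 -c "
from station import ctrl
print(ctrl.finish_job())"
```

```text
the job is handed in; nothing more can be done
None
```

The gouge lies in the jig's vees with its tip against the nose stop (pressed with about 13 N); the collar lever is swung over to its hard stop on the post and released, and the job is handed in at about 18 s of the 64 s allowed.

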